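# Pack the saddle-stitching kit into its fitted tray

### The arm

A 6-joint arm with a two-finger parallel gripper is mounted at the origin on the work surface. World frame = base frame: x ahead of the robot, y to its left, z up, the work surface at z = 0. Lengths are in mm, angles in rad, forces in N, time in s.
With the tool pointing down it reaches from about 225 to 875 mm from the base axis. Payload 3.4 kg.
Tool frame: the origin (TCP) lies at the very end of the fingers, on their centre line; the grasp point (between the pads) lies 19 mm behind it; z points along the fingers, y is the line along which they close (so a half turn about z gives the same grasp; the last joint's range is limited). The gripper opens to 85 mm and grips with 20 to 120 N. Pads are 22 mm wide; open, the fingers measure 114 mm over their backs; the gripper's body (76 mm by 85 mm) begins 54 mm behind the grasp point. The pads swing forward as they close: fully open they stand 13 mm farther back than shut.
Start: joints at [1.045, 0.276, 1.505, -0, 1.361, -0.121], TCP at [226.475, 528.556, 231.328] pointing down, gripper open.
Joint ranges: [-2.89, 2.89], [-0.75, 2.08], [0.22, 2.7], [-1.18, 4.32], [0.11, 2.71], [-2.7, 2.7]. Speed limits (rad/s): [2.57, 2.57, 3.14, 3.14, 3.14, 3.14].

### API

Orientations are given as a rotation vector (axis times angle).
In Python, from rig import readout, snapshot, camera_params, hand_in gives the robot as it stands.
- The arm moves only by the tool drive_tool, never from a script. Its argument "rows" is one flat list of numbers, 6 for each row, row after row: the shift along the world's x, y, z in cm, then the turn, a rotation vector about the world's x, y, z in degrees. In form: [dx, dy, dz, ax, ay, az, dx, dy, dz, ax, ay, az, ...]. A call has 1 to 8 rows; each row shifts and turns the commanded pose from where the row before left it; what a row does not reach is not made up. A row lasts 1/10 s, in which the tool goes at most 50 mm and 8.59 degrees, less where a joint would pass 70% of its speed; a pose out of reach is approached as far as the arm can. A call with a gripper value outside its range is refused whole. "jaw" is the opening, from 0 (shut) to 1 (fully open), set as the call begins (left out, the last holds). The fingers move at their own pace and stop on an object; "force" is the grip in N (left out, the last holds). Time passes only in rows, so rows that do not move let the fingers close. It gives the time, the measured TCP pose, the force, the opening and the grip force at its end, in the units of the state.
- readout.get_obs(): the state, without advancing time (a new reading comes with each control period).
- snapshot(name): name is "side" or "top" or "wrist"; returns the picture (420x560x3 uint8, red, green, blue); there is no depth.
- camera_params(name): a dict with "fx", "fy", "cx", "cy" (pixels), "T" (4x4, takes a point from camera to world coordinates); the wrist camera has in their place "tool_from_camera" (4x4, takes a point from camera to tool coordinates, whose origin is the TCP and whose axes are the flange's). Camera axes: x right, y down, z forward; pixel columns grow to the right and rows downward; lengths in mm; the calibration is good to about 2 mm. A picture is of the moment at which its call begins: read the wrist's pose just before it. camera_params takes no time and is no camera call.
- hand_in(): hands the job in; it is judged then, once.
The state is a dict: "clock": time; "qpos": joint angles; "joint_velocities": joint speeds; "joint_torque": joint torques, N m; "position": TCP position; "orientation": TCP orientation; "wrist_force": force on the tool from outside, world axes, zero at the start; "torque": the same for the moment, N m; "grip_width": finger opening in mm; "grasp_force": force on a finger pad.
Only numpy, scipy, OpenCV 4.12 (cv2) and the standard library are available. Lean on these libraries where they do the work, as an engineer would, in place of code of your own. Each camera call takes 0.05 s, during which the arm holds its last target. There are 200 camera calls.

### The job

Pack the saddle-stitching kit from the punching board into its wooden tray, each piece resting on the floor of its own pocket: the small spool of thread standing upright in the round pocket, the beeswax bar lying flat in the small rectangular one, the awl in the longest pocket that runs lengthwise, and the wide eight-tooth pricking iron lying flat in the pocket across the tray's end. Leave the large spool, the long bar of polishing compound, the narrow two-tooth iron and the broad-bladed skiving knife where they lie on the board.

Things in the scene. Friction and masses are not known exactly. Their poses are not given: they have to be found in the camera images.
- tray: Fixed brown wood tray 166x236x22 mm (x,y,z), left or right, yawed up to 0.65 rad. Origin: centre of underside. Four pockets, floors 7 mm up, rim at 22. Centres and x by y sizes in its frame, mm: across the -y end (0,-79) 150x62, iron lies along x; longest lengthwise (-40,35) 70x150, awl lies along y; small rectangle (39,0) 58x80, wax lengthwise along y; round (39,77) diameter 58, spool stands.
- board: Fixed pale grey punching board 300 x 360 x 10 mm (x, y, z), origin: centre of its underside, on the other side from the tray. The eight loose pieces lie on it, bases 10 mm above the table, in two rows of four: about 90 mm apart along y, 140 mm along x, any piece in any place. Between board and tray stands a rivet tin, 34 mm wide, 14 mm high; other equipment is beyond them.
- spool: Small spool of waxed thread, standing: black flanges, pale thread, 40 mm diameter, 45 mm tall. Origin: centre of its underside, z up along its axis. Goes in the round pocket.
- wax: Bar of beeswax, honey-coloured, 60 x 38 x 30 mm (x, y, z), lying flat. Origin: centre of its underside, x along its length. Goes in the small rectangular pocket.
- wide_iron: Wide pricking iron, bright steel, flat, 108 mm long along x: square shank 12 x 12 mm from x = -54 to +8 mm, shoulder, then a 32 mm wide, 8 mm thick head with eight teeth to +x. Origin: under mid-length, level with the shank's underside; take it across the shank near x = -5 mm. Goes in the pocket across the tray's end, either way round.
- awl: Awl lying on a flat of its pale wooden haft, 118 mm long along x: haft bulb 26 mm wide, 24 high, x = -59 to -13 mm; neck 19 mm wide to +16; brass ferrule; thin round blade to +59. Origin: under mid-length, level with the haft's underside; take it across the bulb near x = -28 mm, where it balances. Goes in the longest lengthwise pocket, either way round.
- big_spool: Look-alike, stays: large spool of the same thread, standing, 58 mm diameter, 52 mm tall. Origin: centre of its underside.
- compound_bar: Look-alike, stays: long grey-green bar of polishing compound, 96 x 34 x 26 mm (x, y, z), lying flat. Origin: centre of its underside, x along its length.
- narrow_iron: Look-alike, stays: narrow pricking iron, same steel shank and length (108 mm along x), but the head is only 12 mm wide with two teeth, to +x. Origin: under mid-length, level with the shank's underside.
- skiving_knife: Look-alike, stays: skiving knife, same wooden haft and length as the awl (118 mm along x) but with a broad flat blade, 22 mm wide, at +x. Origin: under mid-length, level with the haft's underside.

How it is judged (in metres and radians):
At the end, for the whole second after the job is handed in: Spool, wax, wide iron and awl rest at their own pockets' floors (within 5 mm, tilt < 0.12 rad), off centre at most 12, 14, 24 x 28 and 22 x 26 mm (along x across the pocket), iron and awl within 0.5 rad of the pocket's length, all at rest; look-alikes within 30 mm of their starts (x of spool in the frame of tray between 0.027 and 0.051 m and y of spool in the frame of tray between 0.065 and 0.089 m and z of spool in the frame of tray between 0.002 and 0.012 m and angle between each of spool, wax, wide_iron, awl's own z axis and vertical below 0.12 rad and linear speed of each of spool, wax, wide_iron, awl below 0.02 m/s and angular speed of each of spool, wax, wide_iron, awl below 0.3 rad/s and x of wax in the frame of tray between 0.025 and 0.053 m and y of wax in the frame of tray between -0.014 and 0.014 m and z of wax in the frame of tray between 0.002 and 0.012 m and x of wide_iron in the frame of tray between -0.024 and 0.024 m and y of wide_iron in the frame of tray between -0.107 and -0.051 m and z of wide_iron in the frame of tray between 0.002 and 0.012 m and x of awl in the frame of tray between -0.066 and -0.014 m and y of awl in the frame of tray between 0.013 and 0.057 m and z of awl in the frame of tray between 0.002 and 0.012 m and angle between the x axis of wide_iron and the x axis of tray, either way round below 0.5 rad and angle between the x axis of awl and the y axis of tray, either way round below 0.5 rad and distance of each of big_spool, compound_bar, narrow_iron, skiving_knife from where it was at the start of the episode below 0.03 m); the robot touches nothing.
It fails at once if the large spool is moved more than 30 mm (distance of big_spool from where it was at the start of the episode above 0.03 m).
It fails at once if the long compound bar is moved more than 30 mm (distance of compound_bar from where it was at the start of the episode above 0.03 m).
It fails at once if the narrow two-tooth iron is moved more than 30 mm (distance of narrow_iron from where it was at the start of the episode above 0.03 m).
It fails at once if the skiving knife is moved more than 30 mm (distance of skiving_knife from where it was at the start of the episode above 0.03 m).
It also fails if it takes over 99 s, if anything falls off the work surface, if the arm or the gripper's body presses on something with over 40 N, if the wrist force passes 120 N, or if a joint passes its speed limit or range.

## Working session

There is one attempt and no reset: what is moved stays moved. The work goes in short steps, Python scripts to look and compute and a tool call to move; the robot and the scene stay as the last step left them, time stands still between calls to the robot, and variables do not carry over. Pictures are saved under pics/ and viewed, at most 16 in all, crops included, and the job is handed in when it is done.

Besides the shell and the picture viewer there is one more tool, called after ">>>" as name(argument=value, ...) on one line, values as JSON. drive_tool: Moves the arm, as the interface text tells. Its arguments: {"type":"object","properties":{"rows":{"type":"array","items":{"type":"number"}},"jaw":{"type":"number"},"force":{"type":"number"}},"required":["rows"]}

```bash
mkdir -p pics; ls
python3 - <<'E'
from rig import readout,snapshot,camera_params
import cv2,numpy as np
np.set_printoptions(precision=4,suppress=True)
print(readout.get_obs())
for n in("top","side","wrist"):
    im=snapshot(n);cv2.imwrite(f"pics/{n}0.png",im[:,:,::-1]);print(n,camera_params(n))
E
```

```text
pics
{'clock': 0.0, 'qpos': array([ 1.045 ,  0.2766,  1.5062, -0.    ,  1.3607, -0.121 ]), 'joint_velocities': array([-0.0013,  0.0022,  0.    , -0.0006,  0.0008, -0.0006]), 'joint_torque': array([  0.0005, -41.6782, -24.5806,  -0.0001,   0.0112,  -0.    ]), 'position': array([226.1765, 528.0691, 230.4063]), 'orientation': array([-0.6314, -3.0769,  0.0028]), 'wrist_force': array([-0.3854,  0.1551,  0.2597]), 'torque': array([-0.017 ,  0.0359,  0.0376]), 'grasp_force': 0.0, 'grip_width': 85.46664993513346}
top {'fx': 431.09322931691923, 'fy': 431.09322931691923, 'cx': 280.3815355942918, 'cy': 210.8054778064829, 'T': array([[ -0.012 ,  -0.9963,   0.0856, 449.592 ],
       [ -0.9998,   0.0133,   0.0151,  10.5995],
       [ -0.0162,  -0.0854,  -0.9962, 900.0225],
       [  0.    ,   0.    ,   0.    ,   1.    ]])}
side {'fx': 528.1162147067445, 'fy': 528.1162147067445, 'cx': 282.873682278277, 'cy': 209.2398550729899, 'T': array([[   0.8866,   -0.3417,    0.3118,  198.9586],
       [  -0.4626,   -0.6523,    0.6005, -676.0546],
       [  -0.0018,   -0.6766,   -0.7363,  841.4768],
       [   0.    ,    0.    ,    0.    ,    1.    ]])}
wrist {'fx': 333.70537839222516, 'fy': 333.70537839222516, 'cx': 276.99999600508505, 'cy': 214.8639968718156, 'tool_from_camera': array([[   0.0005,   -0.9547,   -0.2976,   77.0797],
       [   1.    ,    0.0006,   -0.0003,    1.5274],
       [   0.0004,   -0.2976,    0.9547, -144.3557],
       [   0.    ,    0.    ,    0.    ,    1.    ]])}
```

View pics/top0.png

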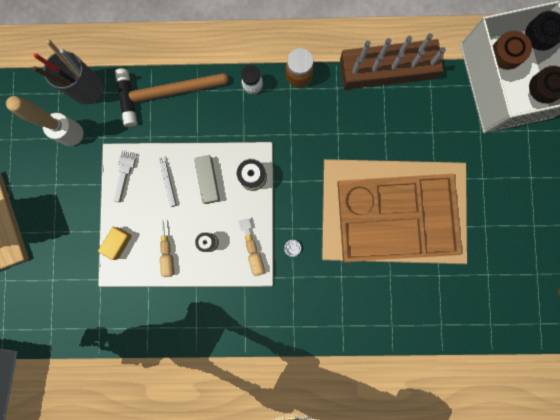

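View pics/side0.png

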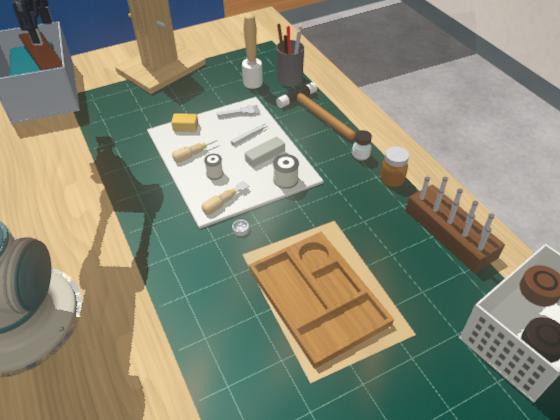

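The top view shows the board's pieces as a back row (wide iron 122,175; narrow iron 167,181; compound 206,179; big spool 251,174) and a front row (wax 115,243; awl 166,248; small spool 206,242; knife 252,246). The tray is at about (400,217), with its round pocket at the left end (360,200), and the tin is at (293,248). The side view shows the same layout.

```bash
cat > h.py <<'E'
import cv2,numpy as np
from rig import readout,snapshot,camera_params
np.set_printoptions(precision=2,suppress=True)
def ray(cam,uv,T=None):
    p=camera_params(cam); T=p["T"] if T is None else T
    uv=np.atleast_2d(uv).astype(float)
    d=np.c_[(uv[:,0]-p["cx"])/p["fx"],(uv[:,1]-p["cy"])/p["fy"],np.ones(len(uv))]@T[:3,:3].T
    return T[:3,3],d
def plane(cam,uv,z,T=None):
    o,d=ray(cam,uv,T); return (o+d*((z-o[2])/d[:,2])[:,None])[:,:2]
def tri(o1,d1,o2,d2):
    d1=d1/np.linalg.norm(d1);d2=d2/np.linalg.norm(d2)
    s=np.linalg.lstsq(np.c_[d1,-d2],o2-o1,rcond=None)[0]
    a=o1+s[0]*d1;b=o2+s[1]*d2
    return (a+b)/2,np.linalg.norm(a-b)
def wristT(obs):
    T=np.eye(4);T[:3,:3]=cv2.Rodrigues(np.array(obs["orientation"]))[0];T[:3,3]=obs["position"]
    return T@camera_params("wrist")["tool_from_camera"]
E
python3 - <<'E'
from h import *
for cam,f,hull in(("top","pics/top0.png",None),("side","pics/side0.png",None)):
    im=cv2.imread(f);hsv=cv2.cvtColor(im,cv2.COLOR_BGR2HSV)
    # board: white
    w=((hsv[:,:,2]>165)&(hsv[:,:,1]<40)).astype(np.uint8)
    c=max(cv2.findContours(w,0,2)[0],key=cv2.contourArea)
    m=np.zeros_like(w);cv2.fillPoly(m,[cv2.convexHull(c)],1);m=cv2.erode(m,np.ones((3,3)))
    r=cv2.minAreaRect(c);print(cam,"board",plane(cam,cv2.boxPoints(r),10).round(0).tolist())
    p=((m>0)&(w==0)).astype(np.uint8)
    for k in cv2.findContours(p,0,2)[0]:
        if cv2.contourArea(k)<40: continue
        rr=cv2.minAreaRect(k);x,y=map(int,rr[0]);print(" ",np.array(rr[0]),np.array(rr[1]),rr[2],"hsv",np.median(hsv[y-1:y+2,x-1:x+2].reshape(-1,3),0),plane(cam,[rr[0]],20))
    for (u,v) in ((400,165),(450,220),(410,238),(345,210),(330,250)) if cam=="top" else ((300,300),(340,340),(270,240)): print(hsv[v,u])
    if cam=="top":
        t=cv2.resize(im[150:275,310:480],None,fx=4.5,fy=4.5,interpolation=2);cv2.imwrite("pics/tray.png",t)
E
```

```text
top board [[677.0, 408.0], [671.0, 42.0], [372.0, 45.0], [376.0, 401.0]]
  [212.  241.5] [19. 34.] 90.0 hsv [45.  8. 68.] [[464.17 164.34]]
  [118.13 242.65] [28.4  36.47] 29.744882583618164 hsv [ 23. 140. 238.] [[464.18 357.15]]
  [167.24 248.66] [55.14 18.47] 84.80557250976562 hsv [ 17. 108. 155.] [[450.7  255.97]]
  [252.77 247.28] [56.58 18.03] 71.20011138916016 hsv [ 18. 110. 187.] [[451.41  81.08]]
  [253.  174.5] [31. 34.] 90.0 hsv [ 26.  10. 101.] [[601.25  79.62]]
  [171.7  181.72] [48.66  7.4 ] 80.53767395019531 hsv [ 30.  12. 117.] [[588.63 248.15]]
  [216.28 180.06] [21.66 48.26] 6.2034478187561035 hsv [ 34.  16. 100.] [[590.74 155.68]]
  [128.63 176.79] [17.22 49.28] 2.726310968399048 hsv [ 30.  14. 127.] [[600.25 338.01]]
[ 17 108 205]
[ 15 151 160]
[ 14 147 167]
[ 14 150 161]
[ 17 106 214]
side board [[943.0, 306.0], [1603.0, 455.0], [1048.0, -546.0], [710.0, -533.0]]
  [544.08 300.63] [96.07 88.36] 39.559669494628906 hsv [12. 88. 84.] [[ 863.59 -427.22]]
  [452.14 179.98] [239.35  74.36] 61.77122116088867 hsv [ 19.  88. 218.] [[ 921.17 -102.5 ]]
  [473.21  84.82] [40.99 26.19] 75.96376037597656 hsv [  6.   8. 162.] [[1211.38  159.4 ]]
  [451.  64.] [12.  6.] 0.0 hsv [  6.   8. 161.] [[1225.05  267.33]]
  [478.31  61.54] [18.86  7.77] 33.690067291259766 hsv [  6.   8. 161.] [[1301.92  241.3 ]]
[ 17 139 197]
[ 17 140 202]
[ 70  46 139]
```

View pics/tray.png

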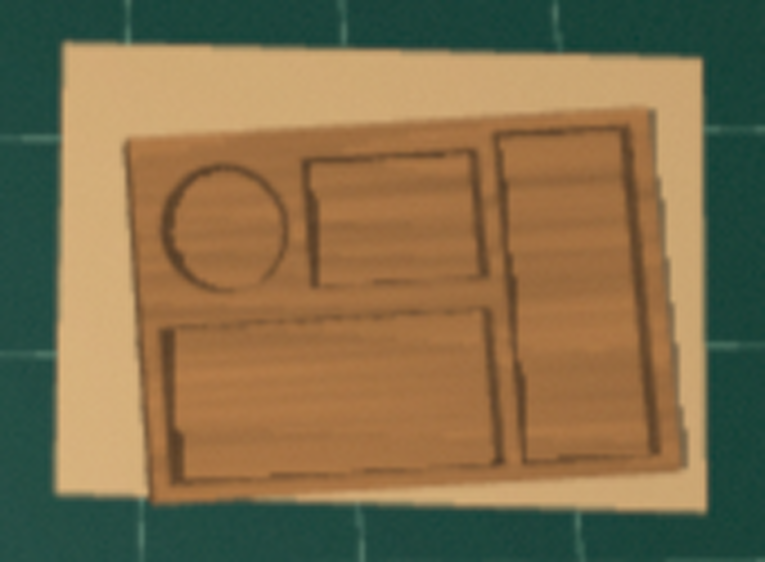

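>>> drive_tool(rows=[3.3,-3.6,0,0,0,2.9,3.3,-3.6,0,0,0,2.9,3.3,-3.6,0,0,0,2.9,3.3,-3.6,0,0,0,2.9,3.3,-3.6,0,0,0,2.9,3.3,-3.6,0,0,0,2.9,3.3,-3.6,0,0,0,2.9,3.3,-3.6,0,0,0,2.9])

```text
clock: 0.95
position: [491.4, 238.9, 231.2]
orientation: [0.003, -3.141, -0.0]
wrist_force: [-0.1, -0.0, 0.1]
grip_width: 85.6
grasp_force: 0.0
```

>>> drive_tool(rows=[0,0,0,0,0,0,0,0,0,0,0,0])

```text
clock: 1.15
position: [490.8, 239.6, 230.8]
orientation: [-0.005, -3.14, -0.0]
wrist_force: [-0.1, 0.5, 0.2]
grip_width: 85.7
grasp_force: 0.0
```

Run:
```python
from h import *
o=readout.get_obs();im=snapshot("wrist")[:,:,::-1];cv2.imwrite("pics/w1.png",im);np.save("w1.npy",wristT(o));print(o["clock"],o["position"],o["orientation"],o["wrist_force"])
q=np.array([(338.2,181.1),(454.9,174.4),(462,254),(343.8,261.1)])
P=plane("top",q,22);print(P,P.mean(0),[np.linalg.norm(P[i]-P[(i+1)%4]) for i in range(4)])
for a,b in((0,1),(3,2)): d=P[a]-P[b];print("yaw",np.degrees(np.arctan2(-d[0],d[1])))
```

```text
1.15 [490.83 239.58 230.78] [-0.   -3.14 -0.  ] [-0.14  0.52  0.23]
[[ 584.63  -95.47]
 [ 595.01 -334.03]
 [ 432.87 -340.72]
 [ 421.39 -102.94]] [ 508.48 -218.29] [np.float64(238.7815414571879), np.float64(162.28063079207368), np.float64(238.0611247840718), np.float64(163.40730732413428)]
yaw 2.4922184202751527
yaw 2.7633845408456255
```

View pics/w1.png

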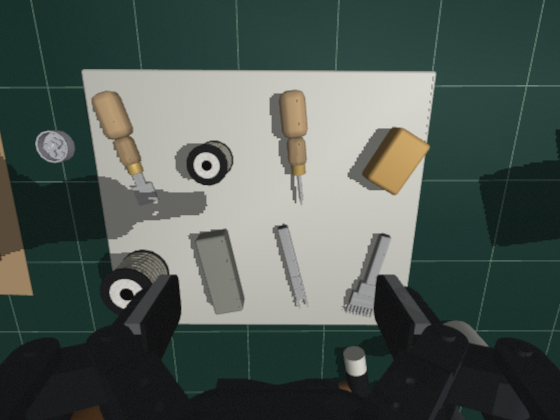

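The wrist view shows all eight pieces clearly: knife (122,145), small spool (208,160), awl (295,145), wax (397,160), wide iron (370,275, partly behind a finger), narrow iron (291,265), compound (219,271) and big spool (133,283). I'll take a second view 6 cm further on in x and y to get heights.

>>> drive_tool(rows=[3,3,0,0,0,0,3,3,0,0,0,0,0,0,0,0,0,0,0,0,0,0,0,0])

```text
clock: 1.6
position: [549.1, 302.2, 230.5]
orientation: [0.005, -3.139, 0.001]
wrist_force: [-0.2, 0.8, 0.4]
grip_width: 85.2
grasp_force: 0.0
```

Run:
```python
from h import *
o=readout.get_obs();im=snapshot("wrist")[:,:,::-1];cv2.imwrite("pics/w2.png",im);np.save("w2.npy",wristT(o));print(o["clock"],o["position"])
for f in("w1","w2"):
    im=cv2.imread(f"pics/{f}.png");T=np.load(f+".npy");hsv=cv2.cvtColor(im,cv2.COLOR_BGR2HSV);H,S,V=cv2.split(hsv)
    M={"wood":(S>75)&(V>80)&(H<30),"black":(V<40)&(S<90)}
    print(f)
    for n,m in M.items():
        m=cv2.morphologyEx(m.astype(np.uint8),2,np.ones((3,3)))
        for k in cv2.findContours(m,0,2)[0]:
            if 250<cv2.contourArea(k)<4000:
                r=cv2.minAreaRect(k);print(n,np.array(r[0]),np.array(r[1]),round(r[2],1),plane("wrist",cv2.boxPoints(r),35,T).round(0).tolist())
```

```text
1.6 [549.12 302.21 230.49]
w1
wood [ 16. 217.] [156.  32.] 90.0 [[440.0, -35.0], [440.0, -3.0], [616.0, -41.0], [616.0, -78.0]]
wood [398.35 161.73] [36.33 62.96] 33.7 [[480.0, 333.0], [428.0, 363.0], [448.0, 396.0], [502.0, 366.0]]
wood [119.48 132.36] [88.28 27.55] 66.5 [[401.0, 61.0], [391.0, 87.0], [469.0, 111.0], [480.0, 84.0]]
wood [294.59 132.53] [83.88 24.5 ] 85.2 [[397.0, 243.0], [395.0, 267.0], [475.0, 276.0], [478.0, 251.0]]
black [206.5 164.5] [39.6  38.18] 45.0 [[466.0, 142.0], [439.0, 171.0], [467.0, 198.0], [495.0, 168.0]]
w2
wood [237.66 366.09] [ 16.29 135.61] 81.8 [[778.0, 171.0], [748.0, 337.0], [772.0, 340.0], [802.0, 172.0]]
wood [548.5 321.5] [95. 21.] 90.0 [[647.0, 599.0], [647.0, 622.0], [777.0, 655.0], [778.0, 629.0]]
wood [338.54 100.53] [40.92 66.67] 32.0 [[479.0, 330.0], [428.0, 361.0], [447.0, 395.0], [499.0, 365.0]]
wood [545. 152.] [186.  28.] 90.0 [[425.0, 540.0], [425.0, 566.0], [612.0, 613.0], [612.0, 583.0]]
wood [231.7  69.9] [93.9  26.59] 81.9 [[398.0, 244.0], [395.0, 268.0], [476.0, 279.0], [479.0, 253.0]]
wood [47.04 68.51] [100.77  31.05] 65.0 [[402.0, 62.0], [392.0, 90.0], [470.0, 115.0], [482.0, 85.0]]
black [ 56.  237.5] [47. 58.] 90.0 [[578.0, 37.0], [578.0, 99.0], [633.0, 90.0], [633.0, 25.0]]
```

View pics/w2.png

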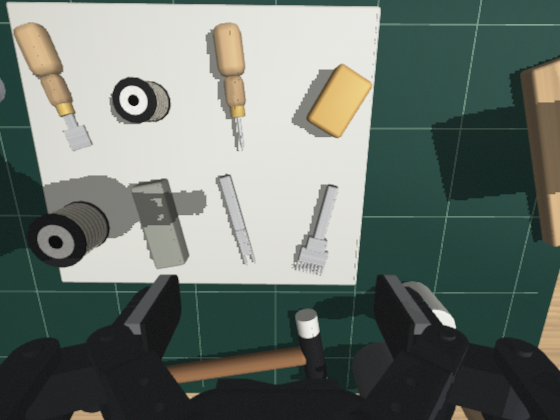

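Run:
```python
from h import *
T1,T2=np.load("w1.npy"),np.load("w2.npy")
F={"spool_top":((206.5,165),(133,100)),"wax_blob":((398.3,161.7),(338.5,100.5)),"wax_topcornerR":((428,148),(371,83)),"wax_topcornerL(upper)":((399,129),(341,66)),
"iron_end":((386,236),(332,187)),"iron_shoulder":((374,278),(316,237)),"awl_end":((293,92),(229,24)),"awl_ferr":((299,170),(236.5,112)),"bulbmid":((293.5,113),(230,48))}
for n,(a,b) in F.items():
    o1,d1=ray("wrist",a,T1);o2,d2=ray("wrist",b,T2);print(n,*tri(o1,d1[0],o2,d2[0]))
# tight iron axis, from w2
im=cv2.imread("pics/w2.png");cr=cv2.resize(im[170:285,280:350],None,fx=5,fy=5);cv2.imwrite("pics/ir.png",cr)
```

```text
spool_top [463.3  174.2   57.86] 0.3910657793894928
wax_blob [462.65 361.41  44.04] 0.4049202653733588
wax_topcornerR [448.28 389.1   46.13] 2.1044359853598746
wax_topcornerL(upper) [431.57 364.01  30.34] 0.5976653071580426
iron_end [549.63 363.52  23.15] 1.5692187295846554
iron_shoulder [599.68 349.04  34.31] 8.819691310486755
awl_end [395.78 257.98  25.51] 1.7439254528990518
awl_ferr [473.12 263.94  30.57] 0.9266867252021209
bulbmid [415.83 258.43  25.81] 1.0022778122297284
```

Run:
```python
from h import *
for f,d in(("w1",{"iron":((386,236),(374,278)),"spool":((206.5,165),),"awl":((293,92),(299,170))}),("w2",{"iron":((332,187),(316,237)),"spool":((133,100),),"awl":((229,24),(236.5,112))})):
    T=np.load(f+".npy")
    for n,uv in d.items():
        P=plane("wrist",uv,{"iron":22,"spool":55,"awl":26}[n],T);print(f,n,P.tolist(),np.degrees(np.arctan2(*(P[-1]-P[0])[::-1])))
```

```text
w1 iron [[549.4763911838695, 364.4378490528548], [602.2591454297151, 355.2784115075043]] -9.844551786151237
w1 spool [[463.5956509384005, 173.73688198170242]] 0.0
w1 awl [[396.430715879201, 257.3467491708812], [473.54778863729507, 264.5512456802549]] 5.337243318248368
w2 iron [[550.4757773149447, 363.20026163083173], [608.2007877303125, 348.1269456535981]] -14.634457600992882
w2 spool [[463.3549804178398, 172.8836470266799]] 0.0
w2 awl [[395.25288614851377, 258.6425976589577], [473.46948831046416, 263.09018613747634]] 3.2544744319962855
```

View pics/ir.png

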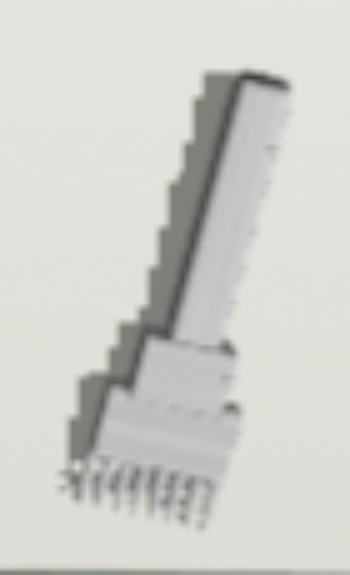

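The iron's crop shows the shank end at full-image pixel (333,187) and the shoulder at about (320,238), so it lies at about -12° in the world. I'll take it first.

>>> drive_tool(rows=[2.4,2.7,0,0,0,-6,2.35,2.65,-3,0,0,-6,0,0,-5,0,0,0,0,0,-5,0,0,0,0,0,-3,0,0,0,0,0,-2,0,0,0,0,0,0,0,0,0], jaw=0.5)

```text
clock: 2.35
position: [594.1, 352.6, 48.2]
orientation: [-0.327, -3.117, 0.007]
wrist_force: [-1.3, 0.1, -0.2]
grip_width: 42.6
grasp_force: 0.0
```

Run:
```python
from h import *
o=readout.get_obs();im=snapshot("wrist")[:,:,::-1];print(o["position"],o["grip_width"])
cv2.imwrite("pics/g1.png",im[120:420,80:480])
```

```text
[594.12 352.57  48.19] 42.6347613961776
```

View pics/g1.png

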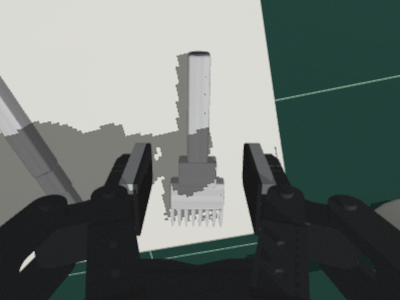

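Run:
```python
from h import *
for i in range(3): o=readout.get_obs();print(o["clock"],o["position"]);snapshot("wrist")
T=wristT(o)
print(plane("wrist",[(80+199,120+53),(80+198,120+155),(80+197,120+183)],22,T))
```

```text
2.4 [595.9  353.36  50.55]
2.45 [597.4  354.02  52.25]
2.5 [598.34 354.36  53.25]
[[554.65 366.44]
 [613.32 353.53]
 [631.49 349.09]]
```

>>> drive_tool(rows=[0.4,0.1,-1.5,0,0,0,0,0,-1.5,0,0,0,0,0,-0.8,0,0,0,0,0,0,0,0,0,0,0,0,0,0,0,0,0,0,0,0,0])

```text
clock: 3.15
position: [602.3, 355.2, 13.6]
orientation: [0.328, 3.124, 0.001]
wrist_force: [0.0, 0.1, -0.2]
grip_width: 42.5
grasp_force: 0.0
```

>>> drive_tool(rows=[0,0,0,0,0,0,0,0,0,0,0,0,0,0,0,0,0,0,0,0,0,0,0,0,0,0,0,0,0,0,0,0,0,0,0,0], jaw=0, force=50)

```text
clock: 3.75
position: [601.8, 354.9, 13.1]
orientation: [-0.328, -3.124, 0.0]
wrist_force: [0.2, 0.1, -0.7]
grip_width: 10.2
grasp_force: 54.3
```

>>> drive_tool(rows=[0,0,2,0,0,0,0,0,3,0,0,0,0,0,4,0,0,0,0,0,3,0,0,0,0,0,0,0,0,0])

```text
clock: 4.25
position: [605.0, 356.5, 139.1]
orientation: [0.327, 3.115, 0.009]
wrist_force: [0.9, 0.7, -0.2]
grip_width: 10.5
grasp_force: 54.4
```

>>> drive_tool(rows=[-0.7,-4.6,0,0,0,1,-0.7,-4.6,0,0,0,1,-0.7,-4.6,0,0,0,1,-0.7,-4.7,0,0,0,1,-0.7,-4.7,0,0,0,1,-0.7,-4.7,0,0,0,1,-0.7,-4.7,0,0,0,1,-0.7,-4.7,0,0,0,1])

```text
clock: 5.05
position: [544.6, -19.6, 132.3]
orientation: [-0.108, -3.138, -0.0]
wrist_force: [-0.4, 0.4, -0.5]
grip_width: 10.2
grasp_force: 54.4
```

>>> drive_tool(rows=[-0.7,-4.6,0,0,0,1,-0.7,-4.6,0,0,0,1,-0.7,-4.7,0,0,0,1,-0.6,-4.7,0,0,0,1,-0.6,-4.7,0,0,0,1,-0.6,-4.7,0,0,0,1.6,0,0,0,0,0,0,0,0,0,0,0,0])

```text
clock: 5.85
position: [505.9, -298.5, 132.0]
orientation: [0.067, -3.139, -0.003]
wrist_force: [-0.2, 0.7, -0.7]
grip_width: 10.1
grasp_force: 54.4
```

>>> drive_tool(rows=[0,0,0,0,0,0,0,0,0,0,0,0,0,0,0,0,0,0])

```text
clock: 6.15
position: [507.2, -296.5, 133.3]
orientation: [0.074, -3.141, -0.001]
wrist_force: [-0.0, 0.1, -0.6]
grip_width: 10.5
grasp_force: 54.4
```

Run:
```python
from h import *
o=readout.get_obs();im=snapshot("wrist")[:,:,::-1];print(o["position"],o["grip_width"],o["orientation"]);np.save("w3.npy",wristT(o))
cv2.imwrite("pics/w3.png",im)
```

```text
[ 507.18 -296.51  133.31] 10.50765186183993 [ 0.07 -3.14 -0.  ]
```

View pics/w3.png

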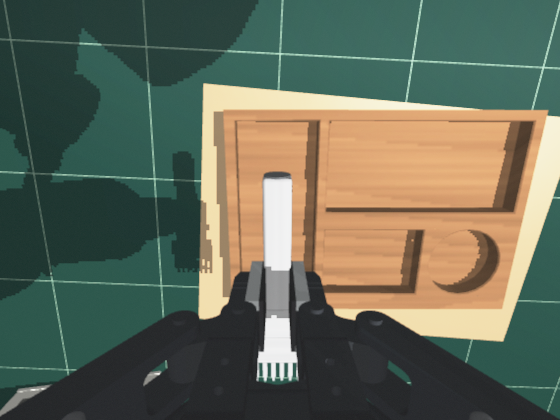

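Run:
```python
from h import *
T=np.load("w3.npy")
w={"TL":(224,112),"TR":(545,112),"BR":(504,308)}
top={"TL":(462,254),"TR":(343.8,261.1),"BR":(338.2,181.1)}
P={k:plane("wrist",v,22,T)[0] for k,v in w.items()};print(P,plane("top",list(top.values()),22))
c=(P["TL"]+P["BR"])/2;d=P["TR"]-P["TL"];yaw=np.arctan2(-d[0],d[1]);print("c",c,np.linalg.norm(d),np.linalg.norm(P["TR"]-P["BR"]),np.degrees(yaw))
for k in w:
    o1,d1=ray("wrist",w[k],T);o2,d2=ray("top",top[k]);print(k,*tri(o1,d1[0],o2,d2[0]))
R=np.array([[np.cos(yaw),-np.sin(yaw)],[np.sin(yaw),np.cos(yaw)]])
for n,p in dict(iron=(0,-79),awl=(-40,35),wax=(39,0),spool=(39,77)).items(): print(n,c+R@p)
# pocket corners seen: iron pocket rim inner TL(237,121) TR(320,121); floor
print(plane("wrist",[(237,121),(320,121),(328,121),(527,121)],22,T))
```

```text
{'TL': array([ 433.48, -337.07]), 'TR': array([ 422.24, -102.23]), 'BR': array([586.58, -91.08])} [[ 432.87 -340.72]
 [ 421.39 -102.94]
 [ 584.63  -95.47]]
c [ 510.03 -214.07] 235.10533438386494 164.71575130272316 2.739989168940143
TL [ 433.24 -334.83   36.75] 0.17866781726704245
TR [ 421.84 -102.83   22.8 ] 0.8475063052603563
BR [583.84 -94.87  26.64] 0.17338004359530304
iron [ 513.8  -292.98]
awl [ 468.4  -181.03]
wax [ 548.98 -212.21]
spool [ 545.3 -135.3]
[[ 439.37 -327.48]
 [ 436.45 -266.31]
 [ 436.16 -260.42]
 [ 429.14 -113.69]]
```

>>> drive_tool(rows=[0.2,0.25,-4,0,0,0,0,0,-4,0,0,0,0,0,-2.5,0,0,0,0,0,-1,0,0,0,0,0,-0.7,0,0,0,0,0,0,0,0,0,0,0,0,0,0,0])

```text
clock: 6.9
position: [510.0, -296.0, 12.6]
orientation: [-0.072, 3.139, -0.002]
wrist_force: [-0.2, 0.1, -0.1]
grip_width: 10.0
grasp_force: 54.4
```

>>> drive_tool(rows=[0,0,0,0,0,0,0,0,0,0,0,0,0,0,0,0,0,0,0,0,0,0,0,0], jaw=0.29)

```text
clock: 7.3
position: [509.2, -295.6, 11.8]
orientation: [-0.071, 3.14, -0.001]
wrist_force: [0.4, -0.5, 1.5]
grip_width: 24.8
grasp_force: 0.0
```

>>> drive_tool(rows=[0,0,2,0,0,0,0,0,4,0,0,0,0,0,4,0,0,0,0,0,0,0,0,0])

```text
clock: 7.7
position: [512.4, -298.0, 117.3]
orientation: [-0.071, 3.131, -0.012]
wrist_force: [1.8, 0.3, 0.2]
grip_width: 24.9
grasp_force: 0.0
```

>>> drive_tool(rows=[-0.4,4.7,0,0,0,0,-0.4,4.7,0,0,0,0,-0.5,4.7,0,0,0,0,-0.5,4.7,0,0,0,0,-0.5,4.7,0,0,0,0,-0.5,4.7,0,0,0,0,-0.5,4.7,0,0,0,0,-0.5,4.7,0,0,0,0], jaw=0.7)

```text
clock: 8.5
position: [470.1, 82.3, 111.0]
orientation: [0.071, -3.141, -0.0]
wrist_force: [1.2, 0.4, 0.7]
grip_width: 59.8
grasp_force: 0.0
```

>>> drive_tool(rows=[-0.4,4.7,0,0,0,0,-0.4,4.6,0,0,0,0,0,0,0,0,0,0,0,0,0,0,0,0,0,0,0,0,0,0,0,0,0,0,0,0])

```text
clock: 9.1
position: [463.1, 172.2, 111.1]
orientation: [0.068, -3.14, 0.001]
wrist_force: [-0.2, 0.0, -0.7]
grip_width: 59.6
grasp_force: 0.0
```

Run:
```python
from h import *
o=readout.get_obs();im=snapshot("wrist")[:,:,::-1];print(o["position"],o["grip_width"],o["orientation"]);T=wristT(o);np.save("w4.npy",T)
V=cv2.cvtColor(im,cv2.COLOR_BGR2GRAY)
cv2.imwrite("pics/w4.png",im);t=snapshot("top")[:,:,::-1]
t=cv2.resize(t[150:275,310:480],(560,412));cv2.imwrite("pics/c4.png",np.hstack([cv2.resize(im,(400,300)),cv2.resize(t,(400,300))]))
```

```text
[463.06 172.21 111.14] 59.602198923013454 [ 0.07 -3.14  0.  ]
```

View pics/c4.png

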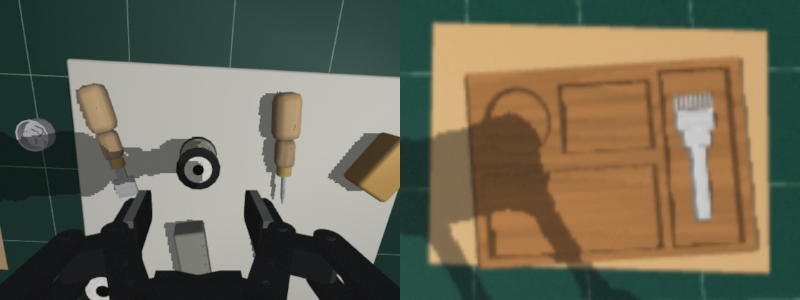

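The iron lies flat in the end pocket (right half), and the spool sits centred between the fingers in the wrist view (198,170 in the half-size picture). I'll descend and grip.

>>> drive_tool(rows=[0.1,0.1,-4,0,0,0,0,0,-3,0,0,0,0,0,-1.6,0,0,0,0,0,0,0,0,0,0,0,0,0,0,0,0,0,0,0,0,0])

```text
clock: 9.8
position: [465.2, 174.4, 26.4]
orientation: [-0.07, 3.138, 0.001]
wrist_force: [0.6, -0.3, 0.0]
grip_width: 59.4
grasp_force: 0.0
```

>>> drive_tool(rows=[0,0,0,0,0,0,0,0,0,0,0,0,0,0,0,0,0,0,0,0,0,0,0,0], jaw=0, force=30)

```text
clock: 10.2
position: [464.9, 174.6, 26.6]
orientation: [-0.072, 3.138, 0.0]
wrist_force: [-0.5, -1.9, 6.6]
grip_width: 39.3
grasp_force: 30.1
```

>>> drive_tool(rows=[0,0,2,0,0,0,0,0,3,0,0,0,0,0,4,0,0,0,0,0,1,0,0,0,0,0,0,0,0,0])

```text
clock: 10.7
position: [465.3, 174.9, 127.2]
orientation: [-0.072, 3.136, 0.002]
wrist_force: [-0.6, -0.8, -1.3]
grip_width: 39.1
grasp_force: 30.4
```

>>> drive_tool(rows=[1,-3.9,0,0,0,0,1,-3.9,0,0,0,0,1,-3.9,0,0,0,0,1,-3.9,0,0,0,0,1,-3.9,0,0,0,0,1,-3.9,0,0,0,0,1.1,-3.9,0,0,0,0,1,-3.8,0,0,0,0])

```text
clock: 11.5
position: [544.0, -137.7, 123.2]
orientation: [0.071, -3.137, -0.003]
wrist_force: [1.5, -0.2, 0.0]
grip_width: 38.8
grasp_force: 30.5
```

>>> drive_tool(rows=[0,0,0,0,0,0,0,0,0,0,0,0,0,0,0,0,0,0,0,0,0,0,0,0])

```text
clock: 11.9
position: [544.1, -135.0, 124.7]
orientation: [0.074, -3.139, -0.002]
wrist_force: [0.9, 0.0, 0.1]
grip_width: 39.0
grasp_force: 30.6
```

Run:
```python
from h import *
o=readout.get_obs();im=snapshot("wrist")[:,:,::-1];print(o["position"],o["grip_width"],o["orientation"]);np.save("w5.npy",wristT(o))
cv2.imwrite("pics/w5.png",im)
```

```text
[ 544.13 -134.96  124.7 ] 39.04871237177331 [ 0.07 -3.14 -0.  ]
```

View pics/w5.png

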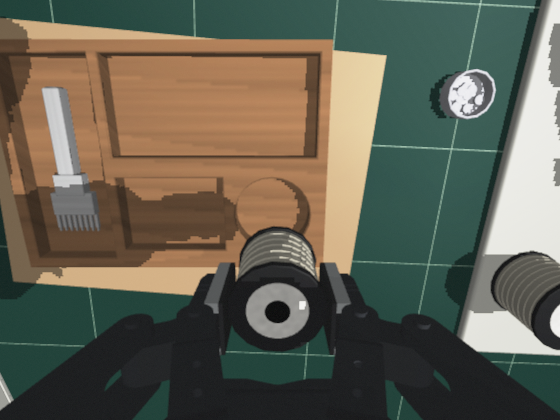

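The spool is held upright. The round pocket's rim is at columns 236–309 with its top at row 178, and the tray's right corners are at (332,40) and about (326,267).

Run:
```python
from h import *
T=np.load("w5.npy")
print(plane("wrist",[(332,40),(326,267)],22,T))
print(plane("wrist",[(236,211),(309,211),(272,178)],22,T))
# spool top centre & pads
print(plane("wrist",[(277.5,311)],124.7+29,T))
```

```text
[[ 420.81 -102.17]
 [ 587.11  -91.05]]
[[ 542.91 -164.84]
 [ 540.26 -108.5 ]
 [ 515.81 -138.16]]
[[ 543.76 -133.04]]
```

>>> drive_tool(rows=[0.1,-0.2,-4,0,0,0,0,0,-4,0,0,0,0,0,-1.5,0,0,0,0,0,-0.5,0,0,0,0,0,0,0,0,0,0,0,0,0,0,0,0,0,0,0,0,0])

```text
clock: 12.65
position: [547.0, -138.5, 26.5]
orientation: [-0.072, 3.138, -0.002]
wrist_force: [0.3, 0.9, -0.3]
grip_width: 39.1
grasp_force: 30.6
```

>>> drive_tool(rows=[0,0,0,0,0,0,0,0,0,0,0,0,0,0,0,0,0,0,0,0,0,0,0,0], jaw=0.7)

```text
clock: 13.05
position: [546.1, -138.5, 25.4]
orientation: [-0.071, 3.141, -0.0]
wrist_force: [-1.1, -0.8, -0.0]
grip_width: 60.1
grasp_force: 0.0
```

>>> drive_tool(rows=[0,0,2,0,0,0,0,0,4,0,0,0,0,0,4,0,0,0,0,0,0,0,0,0,0,0,0,0,0,0])

```text
clock: 13.55
position: [546.4, -138.6, 126.3]
orientation: [-0.071, 3.139, -0.001]
wrist_force: [-0.6, 0.4, -0.5]
grip_width: 59.9
grasp_force: 0.0
```

>>> drive_tool(rows=[-1.3,4.4,0,0,0,0,-1.3,4.4,0,0,0,0,-1.3,4.4,0,0,0,0,-1.3,4.4,0,0,0,0,-1.3,4.4,0,0,0,0,-1.3,4.4,0,0,0,0,-1.3,4.5,0,0,0,1,-1.4,4.5,0,0,0,0.7], jaw=0.55)

```text
clock: 14.35
position: [439.0, 216.8, 123.6]
orientation: [0.118, -3.136, 0.001]
wrist_force: [1.4, -0.8, 1.3]
grip_width: 47.1
grasp_force: 0.0
```

>>> drive_tool(rows=[-1.4,4.5,0,0,0,0,0,0,-1.5,0,0,0,0,0,0,0,0,0,0,0,0,0,0,0,0,0,0,0,0,0])

```text
clock: 14.85
position: [427.2, 259.6, 110.0]
orientation: [0.116, -3.139, 0.001]
wrist_force: [-0.5, -0.1, -0.7]
grip_width: 47.2
grasp_force: 0.0
```

Run:
```python
from h import *
o=readout.get_obs();im=snapshot("wrist")[:,:,::-1];print(o["position"],o["grip_width"],o["orientation"]);T=wristT(o);np.save("w6.npy",T)
t=snapshot("top")[:,:,::-1];t=t[150:275,310:480]
cv2.imwrite("pics/c6.png",np.hstack([cv2.resize(im,(400,300)),cv2.resize(t,(400,300))]))
hsv=cv2.cvtColor(im,cv2.COLOR_BGR2HSV);H,S,V=cv2.split(hsv)
m=cv2.morphologyEx(((S>75)&(V>80)&(H<30)).astype(np.uint8),2,np.ones((3,3)))
for k in cv2.findContours(m,0,2)[0]:
    if cv2.contourArea(k)>500:
        r=cv2.minAreaRect(k);print(np.array(r[0]),np.array(r[1]),r[2]);print(plane("wrist",cv2.boxPoints(r),24,T))
```

```text
[427.16 259.63 110.05] 47.1701416577402 [ 0.12 -3.14  0.  ]
[412.39 281.56] [63.12 81.37] 35.53767776489258
[[484.05 333.12]
 [426.91 359.44]
 [453.28 404.04]
 [514.45 379.81]]
[272.5 231.5] [111.  35.] 90.0
[[395.3  243.61]
 [393.49 267.97]
 [480.14 275.42]
 [482.15 248.36]]
[ 22.82 214.77] [118.45  43.72] 77.16439056396484
[[399.11  59.75]
 [390.22  90.02]
 [476.83  97.45]
 [487.57  63.81]]
```

View pics/c6.png

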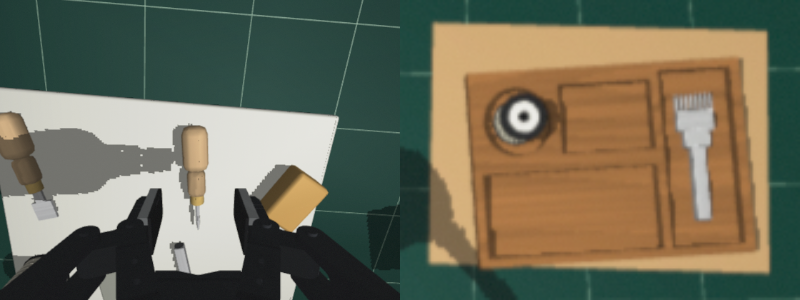

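The spool is standing in its pocket, and the awl lies centred and aligned between the fingers (195,160 at half size). I'll take the awl now.

>>> drive_tool(rows=[-0.1,0,-4,0,0,0,0,0,-3.5,0,0,0,0,0,-1.5,0,0,0,0,0,-0.5,0,0,0,0,0,0,0,0,0,0,0,0,0,0,0,0,0,0,0,0,0])

```text
clock: 15.65
position: [427.1, 260.9, 16.6]
orientation: [-0.117, 3.137, 0.002]
wrist_force: [-0.2, 0.2, -0.5]
grip_width: 46.9
grasp_force: 0.0
```

>>> drive_tool(rows=[0,0,0,0,0,0,0,0,0,0,0,0,0,0,0,0,0,0,0,0,0,0,0,0], jaw=0, force=45)

```text
clock: 16.05
position: [426.6, 260.9, 16.3]
orientation: [-0.118, 3.138, 0.001]
wrist_force: [-1.0, -1.5, 6.0]
grip_width: 25.3
grasp_force: 45.0
```

>>> drive_tool(rows=[0,0,2,0,0,0,0,0,3,0,0,0,0,0,4,0,0,0,0,0,2,0,0,0,0,0,0,0,0,0])

```text
clock: 16.55
position: [428.1, 261.6, 128.4]
orientation: [-0.118, 3.132, 0.004]
wrist_force: [0.1, 0.4, -0.7]
grip_width: 24.8
grasp_force: 44.3
```

>>> drive_tool(rows=[0.3,-3.2,0,0,0,-7,0.3,-3.2,0,0,0,-7,0.3,-3.2,0,0,0,-7,0.3,-3.2,0,0,0,-7,0.3,-3.2,0,0,0,-7,0.3,-3.2,0,0,0,-7,0.3,-3.2,0,0,0,-7,0.3,-3.2,0,0,0,-7])

```text
clock: 17.35
position: [448.8, 3.5, 123.9]
orientation: [-1.376, -2.822, 0.001]
wrist_force: [0.7, -0.3, -0.7]
grip_width: 24.9
grasp_force: 44.4
```

>>> drive_tool(rows=[0.3,-3.2,0,0,0,-7,0.3,-3.2,0,0,0,-7,0.3,-3.2,0,0,0,-7,0.3,-3.2,0,0,0,-7,0.4,-3.1,0,0,0,-7.6,0,0,0,0,0,0,0,0,0,0,0,0,0,0,0,0,0,0])

```text
clock: 18.15
position: [464.9, -153.3, 124.3]
orientation: [-2.165, -2.272, 0.001]
wrist_force: [-0.4, 0.4, 0.5]
grip_width: 25.2
grasp_force: 44.4
```

>>> drive_tool(rows=[0,0,0,0,0,0])

```text
clock: 18.25
position: [465.4, -153.2, 124.8]
orientation: [-2.166, -2.274, 0.0]
wrist_force: [-0.0, -0.4, -0.5]
grip_width: 25.0
grasp_force: 44.4
```

Run:
```python
from h import *
o=readout.get_obs();im=snapshot("wrist")[:,:,::-1];print(o["position"],o["grip_width"],o["orientation"]);T=wristT(o);np.save("w7.npy",T)
cv2.imwrite("pics/w7.png",im)
```

```text
[ 465.37 -153.22  124.84] 25.04234273580794 [-2.17 -2.27  0.  ]
```

View pics/w7.png

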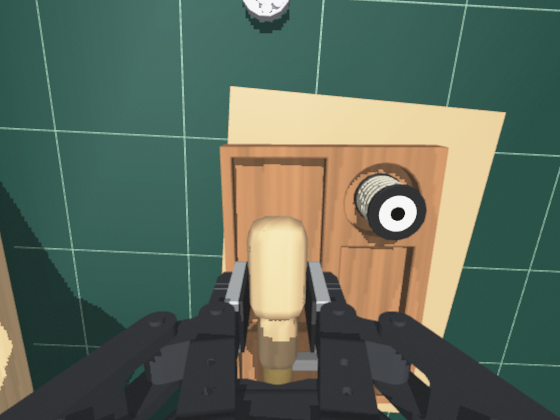

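The awl is over the long pocket, whose rim is at columns 234–325, and it's centred at 278 and parallel. The spool stands upright at (385,200). I'll lower the awl.

>>> drive_tool(rows=[0.1,-0.1,-4,0,0,0,0,0,-4,0,0,0,0,0,-2,0,0,0,0,0,-0.8,0,0,0,0,0,0,0,0,0,0,0,0,0,0,0,0,0,0,0,0,0])

```text
clock: 19.0
position: [468.2, -155.8, 18.7]
orientation: [2.166, 2.272, 0.002]
wrist_force: [0.5, 0.4, -0.1]
grip_width: 25.0
grasp_force: 44.4
```

>>> drive_tool(rows=[0,0,0,0,0,0,0,0,0,0,0,0,0,0,0,0,0,0,0,0,0,0,0,0], jaw=0.43)

```text
clock: 19.4
position: [467.1, -155.5, 17.6]
orientation: [2.168, 2.273, 0.0]
wrist_force: [-0.4, -0.2, 0.5]
grip_width: 36.7
grasp_force: 0.0
```

>>> drive_tool(rows=[0,0,2,0,0,0,0,0,4,0,0,0,0,0,4,0,0,0,0,0,0,0,0,0,0,0,0,0,0,0])

```text
clock: 19.9
position: [467.4, -155.7, 118.2]
orientation: [2.167, 2.272, 0.001]
wrist_force: [-0.4, -0.3, -0.4]
grip_width: 36.7
grasp_force: 0.0
```

>>> drive_tool(rows=[0,4.7,0,0,0,5.2,0,4.7,0,0,0,5.2,0,4.7,0,0,0,5.2,0,4.7,0,0,0,5.2,0,4.7,0,0,0,5.2,0,4.7,0,0,0,5.2,0,4.7,0,0,0,5.2,0,4.7,0,0,0,5.2], jaw=0.75)

```text
clock: 20.7
position: [465.4, 222.0, 115.5]
orientation: [-1.213, -2.895, 0.004]
wrist_force: [0.8, -0.3, 0.4]
grip_width: 64.0
grasp_force: 0.0
```

>>> drive_tool(rows=[-0.1,4.7,0,0,0,5.2,-0.1,4.7,0,0,0,5.2,-0.1,4.8,0,0,0,5.2,0,0,0,0,0,0,0,0,0,0,0,0,0,0,0,0,0,0])

```text
clock: 21.3
position: [463.0, 361.0, 115.9]
orientation: [-0.816, -3.032, 0.005]
wrist_force: [-0.0, -0.1, 0.0]
grip_width: 63.9
grasp_force: 0.0
```

Run:
```python
from h import *
o=readout.get_obs();im=snapshot("wrist")[:,:,::-1];print(o["position"],o["grip_width"],o["orientation"]);T=wristT(o);np.save("w8.npy",T)
t=snapshot("top")[:,:,::-1];t=t[150:275,310:480]
cv2.imwrite("pics/c8.png",np.hstack([cv2.resize(im,(400,300)),cv2.resize(t,(400,300))]))
hsv=cv2.cvtColor(im,cv2.COLOR_BGR2HSV);H,S,V=cv2.split(hsv)
m=cv2.morphologyEx(((S>100)&(V>150)&(H>15)&(H<30)).astype(np.uint8),2,np.ones((3,3)))
k=max(cv2.findContours(m,0,2)[0],key=cv2.contourArea)
r=cv2.minAreaRect(k);print(np.array(r[0]),np.array(r[1]),r[2]);print(plane("wrist",[r[0],*cv2.boxPoints(r)],40,T))
```

```text
[463.02 361.01 115.86] 63.92279327965769 [-0.82 -3.03  0.  ]
[279.5 223.5] [79. 53.] 90.0
[[462.37 364.64]
 [429.18 363.23]
 [447.02 394.05]
 [498.09 366.16]
 [478.91 332.95]]
```

View pics/c8.png

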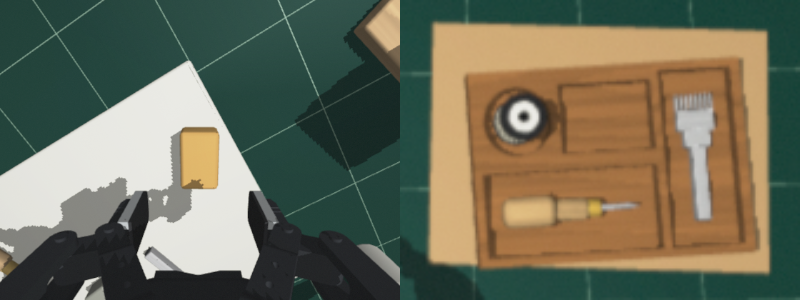

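The awl lies in its pocket, and the wax is aligned between the fingers (199,158 at half size). I'll grip the wax.

>>> drive_tool(rows=[0.1,0.2,-4,0,0,0,0,0,-3.5,0,0,0,0,0,-1.5,0,0,0,0,0,-0.3,0,0,0,0,0,0,0,0,0,0,0,0,0,0,0,0,0,0,0,0,0])

```text
clock: 22.1
position: [466.0, 364.9, 25.8]
orientation: [0.816, 3.032, 0.003]
wrist_force: [0.8, 0.4, -0.9]
grip_width: 64.2
grasp_force: 0.0
```

>>> drive_tool(rows=[0,0,0,0,0,0,0,0,0,0,0,0,0,0,0,0,0,0,0,0,0,0,0,0], jaw=0, force=40)

```text
clock: 22.5
position: [465.5, 364.9, 25.3]
orientation: [0.815, 3.033, 0.002]
wrist_force: [-0.8, -0.6, 5.7]
grip_width: 36.8
grasp_force: 41.9
```

>>> drive_tool(rows=[0,0,2,0,0,0,0,0,3,0,0,0,0,0,4,0,0,0,0,0,2,0,0,0,0,0,0,0,0,0])

```text
clock: 23.0
position: [466.8, 365.9, 137.6]
orientation: [0.814, 3.029, 0.008]
wrist_force: [-0.3, -0.0, -0.6]
grip_width: 37.1
grasp_force: 41.2
```

>>> drive_tool(rows=[0.6,-4.4,0,0,0,-4.4,0.6,-4.4,0,0,0,-4.4,0.6,-4.4,0,0,0,-4.4,0.6,-4.4,0,0,0,-4.4,0.6,-4.4,0,0,0,-4.4,0.6,-4.4,0,0,0,-4.4,0.6,-4.4,0,0,0,-4.4,0.6,-4.4,0,0,0,-4.4])

```text
clock: 23.8
position: [511.8, 11.0, 132.6]
orientation: [-1.697, -2.64, 0.002]
wrist_force: [1.0, -0.3, -0.5]
grip_width: 36.9
grasp_force: 41.2
```

>>> drive_tool(rows=[0.7,-4.5,0,0,0,-4.4,0.7,-4.5,0,0,0,-4.4,0.7,-4.5,0,0,0,-4.4,0.7,-4.5,0,0,0,-4.4,0.7,-4.5,0,0,0,-4.4,0,0,0,0,0,0,0,0,0,0,0,0,0,0,0,0,0,0])

```text
clock: 24.6
position: [546.9, -211.1, 132.9]
orientation: [-2.165, -2.271, 0.001]
wrist_force: [-0.5, 0.8, -0.2]
grip_width: 37.0
grasp_force: 41.2
```

>>> drive_tool(rows=[0,0,0,0,0,0])

```text
clock: 24.7
position: [547.4, -210.8, 133.7]
orientation: [-2.165, -2.274, 0.0]
wrist_force: [-0.5, 0.3, -1.4]
grip_width: 37.2
grasp_force: 41.2
```

Run:
```python
from h import *
o=readout.get_obs();im=snapshot("wrist")[:,:,::-1];print(o["position"],o["grip_width"],o["orientation"]);T=wristT(o);np.save("w9.npy",T)
cv2.imwrite("pics/w9.png",im)
```

```text
[ 547.38 -210.8   133.73] 37.15629286260086 [-2.17 -2.27  0.  ]
```

View pics/w9.png

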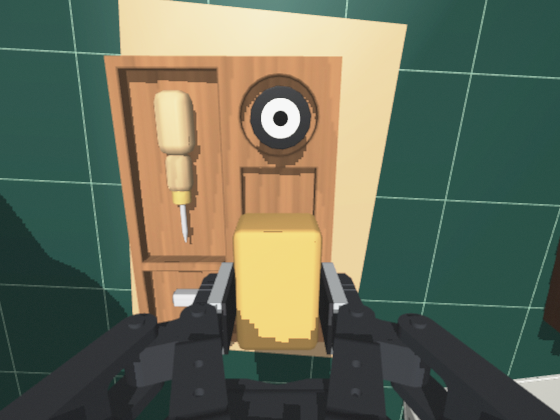

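The awl and spool are well placed. The wax, at columns 236–319, is over its pocket at 243–317. I'll shift it 1.5 mm in +x and 2 mm in -y, then lower it.

>>> drive_tool(rows=[0.15,-0.2,-4,0,0,0,0,0,-4,0,0,0,0,0,-2,0,0,0,0,0,-0.9,0,0,0,0,0,-0.2,0,0,0,0,0,0,0,0,0,0,0,0,0,0,0])

```text
clock: 25.45
position: [550.6, -214.8, 24.8]
orientation: [2.166, 2.272, 0.001]
wrist_force: [0.2, 0.7, 0.1]
grip_width: 37.0
grasp_force: 41.2
```

>>> drive_tool(rows=[0,0,0,0,0,0,0,0,0,0,0,0,0,0,0,0,0,0,0,0,0,0,0,0], jaw=0.65)

```text
clock: 25.85
position: [549.6, -214.6, 23.6]
orientation: [2.168, 2.273, 0.0]
wrist_force: [-0.6, -0.4, -0.1]
grip_width: 55.5
grasp_force: 0.0
```

>>> drive_tool(rows=[0,0,2,0,0,0,0,0,4,0,0,0,0,0,4,0,0,0,-3,-2,4,0,0,0,-4,-2,0,0,0,0,0,0,0,0,0,0,0,0,0,0,0,0,0,0,0,0,0,0])

```text
clock: 26.65
position: [482.1, -252.7, 160.2]
orientation: [-2.168, -2.273, -0.001]
wrist_force: [-0.3, -0.0, 1.1]
grip_width: 55.7
grasp_force: 0.0
```

Run:
```python
from h import *
o=readout.get_obs();im=snapshot("wrist")[:,:,::-1];print(o["position"],o["wrist_force"]);T=wristT(o);np.save("w10.npy",T)
s=snapshot("side")[:,:,::-1]
cv2.imwrite("pics/c10.png",np.hstack([cv2.resize(im,(400,300)),cv2.resize(s[100:390,120:430],(400,300))]));cv2.imwrite("pics/w10.png",im)
```

```text
[ 482.07 -252.75  160.16] [-0.32 -0.04  1.14]
```

View pics/c10.png

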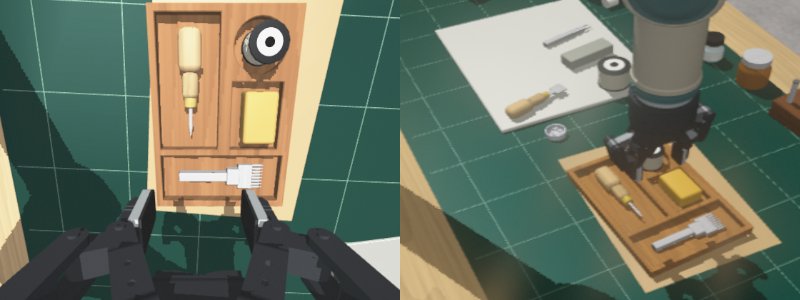

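All four pieces look seated. I'll check the offsets from the pocket centres numerically before handing in.

Run:
```python
from h import *
T=np.load("w10.npy");c=np.array([510,-215.5]);y=np.radians(2.74);R=np.array([[np.cos(y),-np.sin(y)],[np.sin(y),np.cos(y)]])
f=lambda uv,z:(plane("wrist",np.array(uv)*1.4,z,T).mean(0)-c)@R
print("spool",f([(265,42)],52),"want 39 77");print("wax",f([(259,117)],37),"want 39 0")
print("iron",f([(180,176),(263,177)],17),"want 0 -79");print("awl",f([(189,27),(191,138)],19),"want -40 35")
```

```text
spool [35.14 76.32] want 39 77
wax [38.7   1.42] want 39 0
iron [  0.9  -79.13] want 0 -79
awl [-38.9   34.22] want -40 35
```

```bash
python3 -c "
from rig import hand_in;print(hand_in())"
```

```text
the job is handed in; nothing more can be done
None
```

I handed the job in at about 27 s: the spool, wax, awl and wide iron are each in their own pockets, within about 4 mm of centre by the last wrist view; the four look-alikes were not handled, and the judge's result was not shown.

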